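# Serve a macaron with the tongs

### The job

Take up the small kitchen tongs, close them on the pink macaron that lies on the marble board, and carry it over to the white plate. Finish while still holding it there: the program ends with the gripper squeezing the tongs and the pink macaron pinched between both tong tips, held still, about a hand's breadth above the middle of the plate. Only the tongs may touch the macaron, never the gripper, and leave the green macaron, the plate, the honey jar, the red cutter and everything else where they are.

Things in the scene. Friction and masses are not known exactly. Their poses are not given: they have to be found in the camera images.
- tongs: left arm (+y side) with hinge of small steel tongs, 230 mm long, 90 g in all, lying with both arms on edge, 24 mm high: they close sideways, level. Carries the right arm. Origin: on the underside, midway between the black grip sleeves; x points to the tips, z up. Upright hinge at x = -0.085, middle of the blue tips at x = 0.112. Grip from above across both sleeves
- tongs_jaw: right arm of the tongs (-y side), turning on the upright hinge; origin on the hinge, underside. A spring holds the tongs open: 64 mm over the sleeves' outsides, 82 mm between the tips' insides. Squeezed to 58 mm over the sleeves: tips 68 mm apart, 5 N a finger; to 48 mm: tips 44 mm apart, 9 N. To hold the macaron squeeze with 20 to 25 N. They can close by 0.30 rad
- grip_left (a point): middle of the outside face of the left arm's black grip sleeve, 12 mm above the tongs' underside; the sleeve is 44 mm long, 6 mm thick, 24 mm high, and the two outsides are parallel when squeezed to 48 mm
- grip_right (a point): middle of the outside face of the right arm's black grip sleeve, 12 mm above the underside
- tip_left (a point): middle of the inside face of the left arm's blue silicone tip, 12 mm above the underside; the tip is 34 mm long, 5 mm thick and 24 mm high
- tip_right (a point): the same point of the right arm's tip
- pink_macaron: pink macaron with pale cream, a disc 44 mm across and 26 mm high, 25 g, lying flat on the marble board; rigid. Origin: centre of its underside
- pink_macaron_center (a point): centre of the pink macaron, 13 mm above its underside
- green_macaron: pale green macaron of the same size, on the other half of the board 110 mm away (centre to centre, along the board's y); to be left alone. Origin: centre of its underside
- board: marble serving board 100 x 210 mm, 10 mm thick, fixed on the surface. Origin: centre of its underside; y along its length, x across it, away from the robot; z up
- plate: white plate, 150 mm across, 16 mm high. Origin: centre of its underside
- honey: amber glass jar with yellow lid, 57 mm across, 100 mm high, bystander; origin at the centre of its underside
- red_cutter: red round pastry cutter, 55 mm across, 25 mm high, bystander; origin at the centre of its underside
Mind the look-alikes: they are no part of the job. What is shaped like the pink_macaron but blue is not meant. There is more than one size of the plate; the one meant has the size given above.

How it is judged:
On the way, in this order (a step that is already met when the one before it is completed fails the run):
1. the tongs are squeezed by the gripper and lifted off the surface (height (world z) of each of tip_left, tip_right above 0.02 m and height (world z) of tongs above 0.006 m and contact force between the fingers and tongs above 1 N), for 0.2 s.
2. the pink macaron is pinched between the tong tips and lifted off the board (contact force between tongs_jaw and pink_macaron above 0.2 N and height (world z) of pink_macaron above 0.03 m), for 0.2 s.
At the end, for the whole second after the job is handed in: The gripper holds the tongs, whose two tips pinch the pink macaron and alone carry it; the macaron's centre is 70 to 220 mm above the work surface and within 45 mm sideways of the plate's centre, moving slower than 30 mm/s; the plate touches neither tongs nor macaron (height (world z) of pink_macaron_center between 0.07 and 0.22 m and horizontal distance between pink_macaron_center and plate below 0.045 m and contact force between tongs_jaw and pink_macaron above 0.2 N and distance between tip_left and tip_right above 0.03 m and distance between each of tip_left, tip_right and pink_macaron_center below 0.04 m and contact force between the fingers and tongs above 1 N and contact force between plate and tongs below 0.05 N and contact force between each of plate, the arm and pink_macaron below 0.05 N and linear speed of pink_macaron below 0.03 m/s); the arm keeps its last pose, push and grip.
It fails at once if the gripper touches the pink macaron (contact force between any of the arm, the fingers and pink_macaron above 0.3 N).
It fails at once if the green macaron is moved by more than 20 mm (distance of green_macaron from where it was at the start of the episode above 0.02 m).
It fails at once if the plate is moved by more than 25 mm (distance of plate from where it was at the start of the episode above 0.025 m).
It fails at once if the honey jar or the red cutter is moved by more than 30 mm (distance of any of honey, red_cutter from where it was at the start of the episode above 0.03 m).
It also fails if it takes over 48 s, if anything falls off the work surface, if the arm or the gripper's body presses on something with over 40 N, if the wrist force passes 120 N, or if a joint passes its speed limit or range.

### The arm

A 6-joint arm with a two-finger parallel gripper is mounted at the origin on a cart in front of the work surface, level with it; the furniture and walls round the work are solid. World frame = base frame: x ahead of the robot, y to its left, z up, the work surface at z = 0. Lengths are in m, angles in rad, forces in N, time in s.
With the tool pointing down it reaches from about 0.275 to 0.875 m from the base axis. Payload 12.5 kg.
Tool frame: the origin (TCP) lies on the centre line of the jaws, within the pads' length; the fingertips stand r.tips_ahead ahead of it and the grasp point (between the pads) lies 2 mm behind it (r.tips_ahead is the distance from the TCP to the fingertips, in m); z points along the fingers, y is the line along which they close (so a half turn about z gives the same grasp; the last joint's range is limited). The gripper opens to 85 mm and grips with 20 to 120 N. Pads are 22 mm wide; open, the fingers measure 114 mm over their backs; the gripper's body (76 mm by 85 mm) begins 54 mm behind the grasp point. The pads swing forward as they close: fully open they stand 13 mm farther back than shut.
Start: joints at [-1.39, 0.351, 1.652, -0, 1.139, -0.085], TCP at [0.144, -0.531, 0.248] pointing down, gripper open.
Joint ranges: [-2.75, 2.75], [-0.79, 2.1], [0.01, 2.65], [-1.57, 4.71], [0.07, 3.14], [-2.87, 2.87]. Speed limits (rad/s): [2.22, 2.22, 2.79, 3.14, 3.14, 3.14].

### API

Orientations are given as a unit quaternion [x, y, z, w].
In Python, from cell import telemetry, imaging, workorder, r gives the robot as it stands. The module is installed in compiled form; this text tells all that it offers.
- The arm moves only by the tool play_rows, never from a script. Its argument "rows" is a list of rows, each a list of 3 entries, a list of its own where there are three numbers: the shift along the tool's x, y, z in mm, then the turn, a rotation vector about the tool's x, y, z in degrees, then the opening, from -1 (shut) to 1 (fully open). In form: [[[tx, ty, tz], [wx, wy, wz], gripper], ...]. A call has 1 to 20 rows; each row is the pose to reach, as a shift and turn from the pose commanded when the call began, along the tool's axes at that moment; what a row does not reach only later rows make up. A row lasts 1/12 s, in which the tool goes at most 41.7 mm and 7.16 degrees, less where a joint would pass 70% of its speed; a pose out of reach is approached as far as the arm can. A call with a gripper value outside its range is refused whole. The fingers move at their own pace and stop on an object; "force" is the grip in N (left out, the last holds). Time passes only in rows, so rows that repeat a pose let the fingers close. It gives the time, the measured TCP pose, the force, the opening and the grip force at its end, in the units of the state.
- telemetry.state(): the state, without advancing time (a new reading comes with each control period).
- imaging.snapshot(name): name is "side" or "top" or "wrist"; returns a dict with "img" (384x512x3 uint8, red, green, blue), "z_map" (384x512 float32, m along the optical axis (not along the pixel's ray), 0 where there is no reading), "fx", "fy", "cx", "cy" (pixels), "distortion" ([k1, k2, p1, p2, k3] as OpenCV has them; the pictures are not rectified), "xyz" and "attitude" of the camera in the world. Camera axes: x right, y down, z forward; pixel columns grow to the right and rows downward; lengths in m; the calibration is good to about 2 mm. A picture is of the moment at which its call begins.
- workorder.hand_in(): hands the job in; it is judged then, once.
Trained networks look in the newest picture that a camera, given by its name, has taken for a name from the list of things; names that differ only in an ending like _2 or _b are one class to them, and where a whole thing is asked for, a point or a joint stands for the part that bears it (a point fixed in the world has none). Each returns a list of dicts, best first, with "score" (0 to 1); they miss things now and then, are a little off and sometimes report something else, mostly with a low value. They report only what shows in the picture. A call takes as long as a camera call. They do not tell look-alikes from the thing itself.
- imaging.recognise(camera, name): "at" ([x, y, z] in m, in the coordinates of the camera as it stood for that picture, good to about 4 mm: the middle of the surface that is visible of it).
The state is a dict: "clock": time; "q": joint angles; "qd": joint speeds; "tau": joint torques, N m; "tool_pos": TCP position; "orientation": TCP orientation; "force": force on the tool from outside, world axes, zero at the start; "torque": the same for the moment, N m; "gripper_width": opening from 0.0 (shut) to 1.0 (fully open); "finger_force": force on a finger pad.
Only numpy, scipy, OpenCV 4.12 (cv2) and the standard library are available. Lean on these libraries where they do the work, as an engineer would, in place of code of your own. Each camera call takes 0.05 s, during which the arm holds its last target. There are 200 camera calls.

## Working session

There is one attempt and no reset: what is moved stays moved. The work goes in short steps, Python scripts to look and compute and a tool call to move; the robot and the scene stay as the last step left them, time stands still between calls to the robot, and variables do not carry over. Pictures are saved under pics/ and viewed, at most 10 in all, crops included, and the job is handed in when it is done.

Besides the shell and the picture viewer there is one more tool, called after ">>>" as name([rows], argument=value, ...), one row to a line, values as JSON. play_rows: Moves the arm, as the interface text tells. Its arguments: {"type":"object","properties":{"rows":{"type":"array"},"force":{"type":"number"}},"required":["rows"]}

```bash
mkdir -p pics; cat > h.py <<'E'
from cell import telemetry, imaging, workorder, r
import numpy as np, cv2
from scipy.spatial.transform import Rotation as R
def snap(c):
    s=imaging.snapshot(c); return s
def Rc(s):
    a=np.array(s["attitude"],float); return R.from_quat(a.ravel()) if a.size==4 else R.from_matrix(a)
def w(s,p): return Rc(s).apply(np.atleast_2d(p))+np.array(s["xyz"])
def cloud(s):
    K=np.array([[s["fx"],0,s["cx"]],[0,s["fy"],s["cy"]],[0,0,1]])
    v,u=np.mgrid[0:384,0:512]
    n=cv2.undistortPoints(np.stack([u,v],-1).reshape(-1,1,2).astype(np.float64),K,np.array(s["distortion"])).reshape(-1,2)
    z=s["z_map"].reshape(-1,1)
    P=w(s,np.hstack([n*z,z])); P[z[:,0]==0]=np.nan
    return P.reshape(384,512,3)
def pix(s,P):
    K=np.array([[s["fx"],0,s["cx"]],[0,s["fy"],s["cy"]],[0,0,1]])
    pc=Rc(s).inv().apply(np.atleast_2d(P)-np.array(s["xyz"]))
    return cv2.projectPoints(pc,np.zeros(3),np.zeros(3),K,np.array(s["distortion"]))[0].reshape(-1,2)
def save(im,n): cv2.imwrite("pics/"+n,cv2.cvtColor(im,cv2.COLOR_RGB2BGR))
E
python3 - <<'E'
from h import *
st=telemetry.state(); print(st, r.tips_ahead)
for c in ["top","side"]:
    s=snap(c); save(s["img"],c+"0.png"); print(c,s["xyz"],s["attitude"],s["fx"])
    for n in ["tongs","tongs_jaw","grip_left","grip_right","tip_left","tip_right","pink_macaron","green_macaron","board","plate","honey","red_cutter"]:
        for d in imaging.recognise(c,n)[:3]:
            P=w(s,d["at"]); print(n,round(d["score"],2),P.round(3)[0],pix(s,P).round()[0])
E
```

```text
{'clock': 0.0, 'q': array([-1.38957782e+00,  3.51241014e-01,  1.65237479e+00, -1.14068940e-05,
        1.13909056e+00, -8.46037507e-02]), 'qd': array([ 0.00094304,  0.00072357, -0.00037942,  0.00018125,  0.00041416,
        0.00091943]), 'tau': array([ 3.99522487e-04, -5.06097364e+01, -2.91406864e+01,  4.91215474e-06,
        4.53323271e-03, -2.61491044e-05]), 'tool_pos': array([ 0.144455  , -0.53039457,  0.24777453]), 'orientation': array([ 9.91179840e-01,  1.32522503e-01, -3.20626305e-05, -5.55957011e-04]), 'force': array([-0.02752947,  0.05945987, -0.53147061]), 'torque': array([-0.0738492 , -0.01140876,  0.02985391]), 'finger_force': 0.0, 'gripper_width': 1.0022409171844529} 0.017
top [ 0.17556    -0.04503833  1.57338316] [ 0.73413915 -0.66998924  0.07552027 -0.08031696] 448.7144374444685
tongs 0.78 [ 0.48  -0.266  0.021] [327. 204.]
grip_left 0.68 [ 0.48  -0.268  0.026] [328. 204.]
tip_left 0.83 [ 0.483 -0.264  0.024] [327. 203.]
pink_macaron 0.65 [0.578 0.375 0.024] [150. 161.]
pink_macaron 0.63 [ 0.48  -0.267  0.022] [327. 204.]
pink_macaron 0.55 [0.606 0.255 0.036] [184. 156.
[... 801 characters left out ...]
55  0.011] [287. 165.]
tip_left 0.52 [0.611 0.271 0.034] [169. 253.]
tip_right 0.71 [ 0.496 -0.29   0.014] [289. 159.]
pink_macaron 0.63 [0.575 0.385 0.024] [154. 296.]
pink_macaron 0.49 [0.608 0.27  0.034] [171. 254.]
green_macaron 0.52 [0.631 0.163 0.03 ] [186. 225.]
green_macaron 0.49 [ 0.539 -0.434  0.064] [292. 127.]
green_macaron 0.45 [ 0.503 -0.283  0.017] [287. 159.]
board 0.69 [ 0.455 -0.436  0.013] [312. 143.]
board 0.62 [0.612 0.226 0.013] [180. 247.]
board 0.31 [ 0.487 -0.255  0.013] [288. 165.]
plate 0.75 [ 0.609 -0.016  0.011] [225. 195.]
plate 0.7 [ 0.391 -0.075  0.019] [299. 201.]
honey 0.62 [ 0.537 -0.437  0.063] [293. 127.]
red_cutter 0.65 [ 0.45  -0.436  0.012] [314. 144.]
```

```bash
python3 - <<'E'
import cv2
im=cv2.imread("pics/top0.png")[110:260,120:420]
cv2.imwrite("pics/top0c.png",cv2.resize(im,None,fx=2.66,fy=2.66,interpolation=cv2.INTER_CUBIC))
E
```

```text
(no output)
```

View pics/top0c.png

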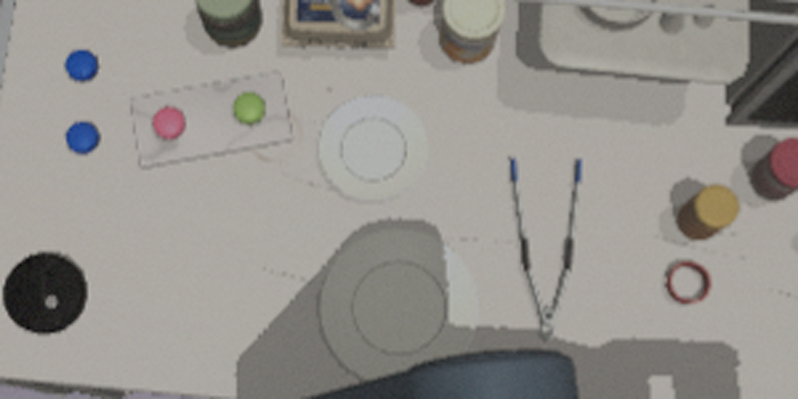

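View pics/side0.png

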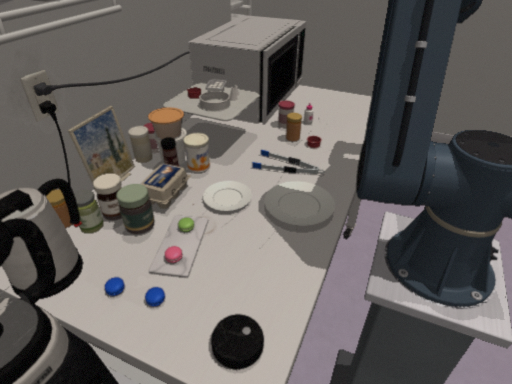

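Top crop: pink macaron at (169,123) on the board with green at (249,107). Blue look-alikes are at (82,65) and (82,138). The tongs lie at (545,250) with tips up. The small plate is at (373,149) and the larger look-alike at (398,307).

I'll measure these by colour.

```bash
python3 - <<'E'
from h import *
s=snap("top"); P=cloud(s); im=s["img"]; hsv=cv2.cvtColor(im,cv2.COLOR_RGB2HSV).astype(int)
def reg(x0,x1,y0,y1): return (P[...,0]>x0)&(P[...,0]<x1)&(P[...,1]>y0)&(P[...,1]<y1)
def rep(n,m):
    m=m.astype(np.uint8); k,l,st,c=cv2.connectedComponentsWithStats(m)
    for i in range(1,k):
        if st[i,4]>=6:
            Q=P[l==i]; print(n,st[i],np.nanmedian(Q,0).round(4),Q.min(0).round(3),Q.max(0).round(3))
H,S,V=hsv[...,0],hsv[...,1],hsv[...,2]
rep("pink",reg(.5,.7,.2,.33)&(S>70)&((H>160)|(H<8)))
rep("green",reg(.5,.75,.08,.22)&(S>70)&(H>25)&(H<60))
t=reg(.33,.65,-.4,-.17)
rep("blue",t&(H>100)&(H<130)&(S>90))
rep("black",t&(V<75)&(S<90))
# plate
for c in [(.606,-.02),(.392,-.07)]:
    m=reg(c[0]-.13,c[0]+.13,c[1]-.13,c[1]+.13)&(P[...,2]>.007)&(P[...,2]<.03)
    rep("plate",m)
for n in ["honey"]: rep(n,reg(.45,.6,-.55,-.4)&(P[...,2]>.05))
E
```

```text
pink [178 150  11  12 107] [0.6058 0.2587 0.0336] [0.585 0.24  0.009] [0.634 0.28  0.044]
green [208 145  11  11 104] [0.6369 0.1539 0.0335] [0.617 0.136 0.009] [0.663 0.174 0.043]
blue [312 171   2   6   9] [ 0.5899 -0.2077  0.02  ] [ 0.577 -0.209  0.006] [ 0.598 -0.206  0.029]
blue [337 171   1   7   7] [ 0.5927 -0.2942  0.0233] [ 0.58  -0.294  0.018] [ 0.605 -0.293  0.03 ]
black [431   0  28   5 100] [ 0.489  -0.2188  1.1525] [ 0.484 -0.228  1.143] [ 0.493 -0.205  1.163]
black [401  12  47   8 132] [ 0.4653 -0.1875  1.158 ] [ 0.463 -0.217  1.153] [ 0.467 -0.17   1.164]
black [504  14   5   7  13] [ 0.4729 -0.2791  1.1595] [ 0.468 -0.281  1.157] [ 0.477 -0.278  1.162]
black [507  22   4   4   9] [ 0.4651 -0.2817  1.1581] [ 0.462 -0.283  1.157] [ 0.468 -0.281  1.161]
black [499  48   9   8  32] [ 0.4449 -0.2865  1.1393] [ 0.437 -0.29   1.129] [ 0.446 -0.278  1.158]
black [489  58   9   7  30] [ 0.4454 -0.2868  1.1162] [ 0.445 -0.29   1.108] [ 0.446 -0.285  1.124]
black [501  63  11  13  48] [ 0.444  -0.3089  1.1041] [ 0.442 -0.311  1.091] [ 0.446 -0.307  1.114]
black [398  88  22   
[... 468 characters left out ...]
 0.027]
plate [225 148   5  15  34] [0.6237 0.1056 0.0117] [0.604 0.095 0.007] [0.657 0.11  0.023]
plate [256 161   3   4   6] [ 0.6121 -0.0041  0.0079] [ 0.607 -0.009  0.007] [ 0.619 -0.002  0.01 ]
plate [262 161   7   5  14] [ 0.614  -0.035   0.0086] [ 0.606 -0.046  0.007] [ 0.62  -0.024  0.011]
plate [256 195  32   7 119] [ 0.4824 -0.0703  0.0215] [ 0.476 -0.124  0.012] [ 0.494 -0.015  0.029]
plate [ 240  195   60   57 2127] [ 0.3978 -0.0649  0.0154] [ 0.295 -0.173  0.007] [0.494 0.033 0.029]
honey [406 173  10  10  69] [ 0.5891 -0.5393  0.0877] [ 0.577 -0.55   0.051] [ 0.6   -0.528  0.1  ]
honey [378 180  21  18 276] [ 0.5388 -0.4558  0.0988] [ 0.516 -0.491  0.05 ] [ 0.568 -0.432  0.109]
```

>>> play_rows([
  [[100, -45, 12], [0, 0, 3], 1],
  [[200, -90, 24], [0, 0, 6], 1],
  [[300, -135, 36], [0, 0, 9], 1],
  [[393, -175, 48], [0, 0, 11.7], 1],
  [[393, -175, 48], [0, 0, 11.7], 1],
  [[393, -175, 48], [0, 0, 11.7], 1],
  [[393, -175, 48], [0, 0, 11.7], 1],
  [[393, -175, 48], [0, 0, 11.7], 1],
  [[393, -175, 48], [0, 0, 11.7], 1],
  [[393, -175, 48], [0, 0, 11.7], 1],
  [[393, -175, 48], [0, 0, 11.7], 1],
  [[393, -175, 48], [0, 0, 11.7], 1],
  [[393, -175, 48], [0, 0, 11.7], 1],
  [[393, -175, 48], [0, 0, 11.7], 1],
  [[393, -175, 48], [0, 0, 11.7], 1],
  [[393, -175, 48], [0, 0, 11.7], 1],
], force=22)

```text
clock: 2.68
tool_pos: [0.4771, -0.2594, 0.2005]
orientation: [1.0, 0.03, 0.0, 0.0]
force: [-0.6, 0.3, -0.2]
gripper_width: 1.0
finger_force: 0.0
```

```bash
cat >> h.py <<'E'
def tool():
    t=telemetry.state(); q=R.from_quat(t["orientation"]); return np.array(t["tool_pos"]),q,t
def show():
    p,q,t=tool(); x=q.apply([1,0,0]); print("clk",round(t["clock"],2),"tcp",p.round(4),"yaw",round(np.degrees(np.arctan2(x[1],x[0])),2),"z",q.apply([0,0,1]).round(3),"w",round(t["gripper_width"]*85,1),"ff",round(t["finger_force"],1),"F",np.round(t["force"],1),"q",np.round(t["q"],2))
def blobs(P,m,n,mn=20):
    k,l,st,c=cv2.connectedComponentsWithStats(m.astype(np.uint8))
    for i in range(1,k):
        if st[i,4]>=mn:
            Q=P[l==i]; Q=Q[~np.isnan(Q[:,0])]
            if len(Q): print(n,st[i],np.median(Q,0).round(4),Q.min(0).round(3),Q.max(0).round(3))
E
python3 - <<'E'
from h import *
show()
s=snap("wrist"); save(s["img"],"wr1.png"); P=cloud(s)
hsv=cv2.cvtColor(s["img"],cv2.COLOR_RGB2HSV).astype(int);H,S,V=hsv[...,0],hsv[...,1],hsv[...,2]
ok=(P[...,2]>.012)&(P[...,2]<.04)
blobs(P,ok&(H>100)&(H<130)&(S>90),"blue"); blobs(P,ok&(V<70)&(S<100),"black")
for n in ["grip_left","grip_right","tip_left","tip_right","tongs"]:
    for d in imaging.recognise("wrist",n)[:2]: print(n,round(d["score"],2),w(s,d["at"]).round(3)[0])
E
```

```text
clk 2.68 tcp [ 0.4771 -0.2594  0.2005] yaw 3.44 z [ 0. -0. -1.] w 85.0 ff 0.0 F [-0.6  0.3 -0.2] q [-0.58  0.39  1.72 -0.    1.03  0.93]
blue [299  27  11  41 248] [ 0.5915 -0.2934  0.0239] [ 0.575 -0.296  0.012] [ 0.607 -0.291  0.026]
blue [200  28  12  41 253] [ 0.5857 -0.2086  0.0238] [ 0.569 -0.213  0.012] [ 0.602 -0.204  0.026]
black [292  67  13  54  63] [ 0.5558 -0.2911  0.0164] [ 0.529 -0.295  0.012] [ 0.576 -0.289  0.024]
black [208  68   9  31  38] [ 0.5587 -0.2147  0.0169] [ 0.544 -0.218  0.012] [ 0.57  -0.211  0.022]
black [216 100   5  29  32] [ 0.53   -0.2208  0.0176] [ 0.518 -0.223  0.012] [ 0.543 -0.218  0.02 ]
black [221 151  16  56 338] [ 0.4733 -0.2313  0.0238] [ 0.442 -0.241  0.012] [ 0.496 -0.225  0.026]
black [278 150  14  54 321] [ 0.4779 -0.2867  0.0235] [ 0.448 -0.291  0.012] [ 0.5   -0.283  0.027]
black [248 240  17   8  51] [ 0.402  -0.2634  0.0162] [ 0.398 -0.272  0.012] [ 0.406 -0.255  0.021]
grip_left 0.68 [ 0.49  -0.266  0.016]
grip_left 0.32 [ 0.507 -0.285  0.021]
grip_right 0.73 [ 0.508 -0.289  0.019]
tip_left 0.86 [ 0.493 -0.266  0.024]
tip_right 0.79 [ 0.508 -0.292  0.022]
tongs 0.62 [ 0.493 -0.268  0.019]
```

View pics/wr1.png

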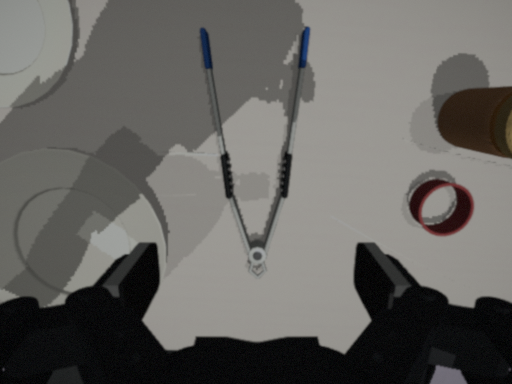

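The wrist view shows the tongs with sleeves at (227,175) and (287,175), blue tips at (205,48) and (305,48), and the hinge at (257,258). They match the gripper pose, so I'll descend and squeeze partway.

>>> play_rows([
  [[0, 0, 40], [0, 0, -0.7], 1],
  [[0, 0, 80], [0, 0, -0.7], 1],
  [[0, 0, 120], [0, 0, -0.7], 1],
  [[0, 0, 150], [0, 0, -0.7], 1],
  [[0, 0, 165], [0, 0, -0.7], 1],
  [[0, 0, 175], [0, 0, -0.7], 1],
  [[0, 0, 181], [0, 0, -0.7], 1],
  [[0, 0, 181], [0, 0, -0.7], 0.6],
  [[0, 0, 181], [0, 0, -0.7], 0.5],
  [[0, 0, 181], [0, 0, -0.7], 0.4],
  [[0, 0, 181], [0, 0, -0.7], 0.33],
  [[0, 0, 181], [0, 0, -0.7], 0.33],
  [[0, 0, 181], [0, 0, -0.7], 0.33],
  [[0, 0, 181], [0, 0, -0.7], 0.33],
], force=22)

```text
clock: 4.15
tool_pos: [0.4789, -0.2593, 0.0213]
orientation: [0.999, 0.037, 0.002, 0.001]
force: [0.5, -0.2, 5.7]
gripper_width: 0.668
finger_force: 6.1
```

```bash
python3 - <<'E'
from h import *
show()
s=snap("wrist"); save(s["img"],"wr2.png")
s=snap("side"); save(cv2.resize(s["img"][110:210,220:380],None,fx=4,fy=4),"sd2.png")
E
```

```text
clk 4.15 tcp [ 0.4789 -0.2593  0.0213] yaw 4.24 z [ 0.003 -0.002 -1.   ] w 56.7 ff 6.1 F [ 0.5 -0.2  5.7] q [-0.58  0.67  1.8   0.    0.66  0.92]
```

View pics/wr2.png

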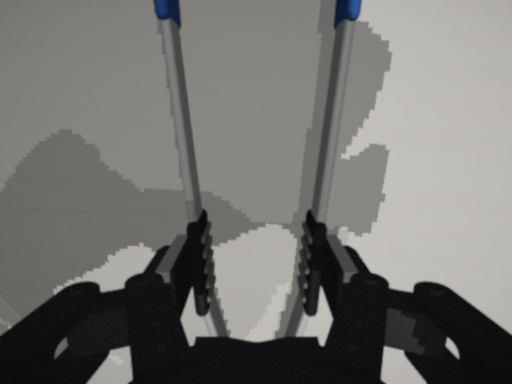

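>>> play_rows([
  [[0, 0, -3], [0, 0, 0], 0.33],
  [[0, 0, -10], [0, 0, 0], 0.33],
  [[0, 0, -25], [0, 0, 0], 0.33],
  [[0, 0, -45], [0, 0, 0], 0.33],
  [[0, 0, -70], [0, 0, 0], 0.33],
  [[0, 0, -95], [0, 0, 0], 0.33],
  [[0, 0, -120], [0, 0, 0], 0.33],
  [[0, 0, -140], [0, 0, 0], 0.33],
  [[0, 0, -150], [0, 0, 0], 0.33],
  [[0, 0, -150], [0, 0, 0], 0.33],
  [[0, 0, -150], [0, 0, 0], 0.33],
])

```text
clock: 5.17
tool_pos: [0.4776, -0.2585, 0.1692]
orientation: [0.999, 0.037, 0.0, 0.0]
force: [-0.5, 0.1, -1.6]
gripper_width: 0.663
finger_force: 5.1
```

```bash
cat >> h.py <<'E'
def tongs():
    s=snap("wrist"); P=cloud(s); p,q,t=tool()
    hsv=cv2.cvtColor(s["img"],cv2.COLOR_RGB2HSV).astype(int);H,S,V=hsv[...,0],hsv[...,1],hsv[...,2]
    ok=(abs(P[...,2]-p[2])<.06)&(np.hypot(P[...,0]-p[0],P[...,1]-p[1])<.17)
    m=ok&(H>100)&(H<130)&(S>90)
    blobs(P,m,"blue"); T=q.inv().apply((P-p).reshape(-1,3)).reshape(P.shape); blobs(T,m,"blue-tool")
    return s,P
E
python3 - <<'E'
from h import *
show(); s,P=tongs(); save(s["img"],"wr3.png")
s=snap("side"); save(cv2.resize(s["img"][80:180,200:360],None,fx=4,fy=4),"sd3.png")
E
```

```text
clk 5.17 tcp [ 0.4776 -0.2585  0.1692] yaw 4.23 z [ 0. -0. -1.] w 56.4 ff 5.1 F [-0.5  0.1 -1.6] q [-0.58  0.43  1.75 -0.    0.96  0.92]
blue [155   0  25  26 464] [ 0.5733 -0.2202  0.1702] [ 0.57  -0.221  0.153] [ 0.58  -0.216  0.174]
blue [335   0  26  27 485] [ 0.5781 -0.2826  0.1699] [ 0.574 -0.287  0.152] [ 0.585 -0.282  0.174]
blue-tool [155   0  25  26 464] [ 0.0986 -0.0307 -0.0018] [ 0.095 -0.035 -0.006] [ 0.105 -0.03   0.016]
blue-tool [335   0  26  27 485] [ 0.0987  0.0318 -0.0016] [ 0.095  0.031 -0.006] [0.105 0.036 0.016]
```

View pics/sd3.png

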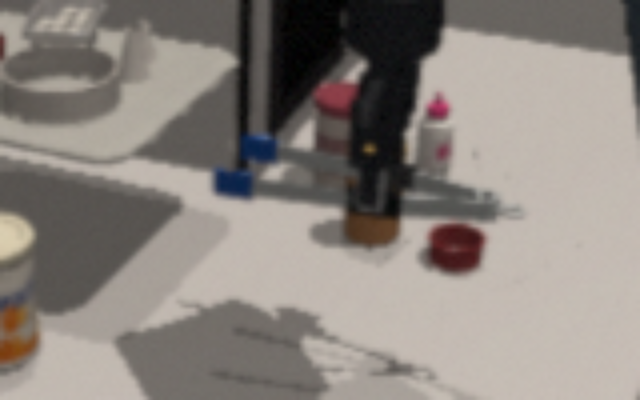

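The side view shows the tongs held level in the air, so I'll carry them over to above the pink macaron.

>>> play_rows([
  [[1, -8, 0], [0, 0, 0], 0.33],
  [[3, -24, 0], [0, 0, 0], 0.33],
  [[6, -48, 0], [0, 0, 0], 0.33],
  [[9, -78, 0], [0, 0, 0], 0.33],
  [[12, -110, 0], [0, 0, 0], 0.33],
  [[16, -145, 0], [0, 0, 0], 0.33],
  [[20, -180, 0], [0, 0, 0], 0.33],
  [[24, -215, 0], [0, 0, 0], 0.33],
  [[28, -250, 0], [0, 0, 0], 0.33],
  [[32, -285, 0], [0, 0, 0], 0.33],
  [[36, -320, 0], [0, 0, 0], 0.33],
  [[40, -355, 3], [0, 0, 0], 0.33],
  [[44, -390, 6], [0, 0, 0], 0.33],
  [[48, -425, 9], [0, 0, 0], 0.33],
  [[51, -455, 12], [0, 0, 0], 0.33],
  [[53, -480, 15], [0, 0, 0], 0.33],
  [[55, -498, 18], [0, 0, 0], 0.33],
  [[55, -507, 19], [0, 0, 0], 0.33],
  [[55, -507, 19], [0, 0, 0], 0.33],
  [[55, -507, 19], [0, 0, 0], 0.33],
])

```text
clock: 6.93
tool_pos: [0.4947, 0.2508, 0.1497]
orientation: [0.999, 0.037, -0.001, 0.0]
force: [0.5, 0.3, -0.8]
gripper_width: 0.667
finger_force: 5.1
```

```bash
python3 - <<'E'
from h import *
show(); s,P=tongs(); save(s["img"],"wr4.png")
hsv=cv2.cvtColor(s["img"],cv2.COLOR_RGB2HSV).astype(int);H,S,V=hsv[...,0],hsv[...,1],hsv[...,2]
blobs(P,(S>70)&((H>160)|(H<8))&(P[...,2]<.05),"pink",100)
s=snap("top"); P=cloud(s);im=s["img"]
hsv=cv2.cvtColor(s["img"],cv2.COLOR_RGB2HSV).astype(int);H,S,V=hsv[...,0],hsv[...,1],hsv[...,2]
blobs(P,(S>70)&((H>160)|(H<8))&(P[...,2]<.05),"pinktop",60)
s=snap("side"); P=cloud(s)
hsv=cv2.cvtColor(s["img"],cv2.COLOR_RGB2HSV).astype(int);H,S,V=hsv[...,0],hsv[...,1],hsv[...,2]
blobs(P,(S>70)&((H>160)|(H<8))&(P[...,2]<.05)&(P[...,2]>.034)&(P[...,1]>.2),"pinkside",20)
E
```

```text
clk 6.93 tcp [0.4947 0.2508 0.1497] yaw 4.26 z [-0.001 -0.001 -1.   ] w 56.7 ff 5.1 F [ 0.5  0.3 -0.8] q [ 0.39  0.48  1.73 -0.    0.94  1.88]
blue [155   0  26  26 470] [0.5904 0.2891 0.1506] [0.587 0.288 0.132] [0.597 0.293 0.154]
blue [335   0  26  27 482] [0.5952 0.2266 0.1504] [0.591 0.223 0.132] [0.602 0.227 0.155]
blue-tool [155   0  26  26 470] [ 0.0981 -0.0315 -0.0007] [ 0.095 -0.036 -0.004] [ 0.105 -0.031  0.018]
blue-tool [335   0  26  27 482] [ 0.0982  0.031  -0.0004] [ 0.094  0.03  -0.005] [0.105 0.035 0.018]
pink [ 222    0   62   67 3251] [0.6061 0.2617 0.0348] [0.586 0.241 0.01 ] [0.632 0.283 0.039]
pinktop [ 88  92  20  17 161] [0.8032 0.6103 0.0083] [ 0.769  0.575 -0.004] [0.836 0.648 0.019]
pinkside [165 247  15  10 104] [0.6075 0.2644 0.036 ] [0.592 0.248 0.034] [0.625 0.282 0.039]
```

View pics/wr4.png

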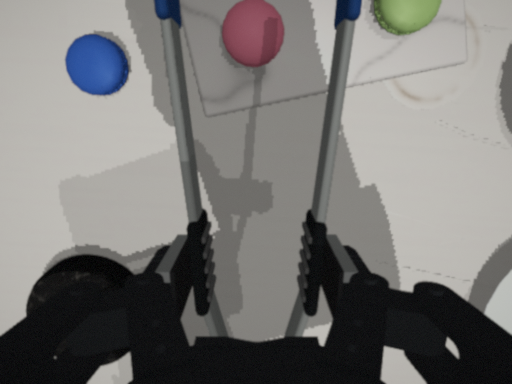

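Wrist view: the pink macaron is at (253,32), nearly centred between the arms. The green one at (405,10) is clear of the right arm, and so is the blue one at (97,65). I'll shift 2 mm, descend, and check.

>>> play_rows([
  [[1, -2, 5], [0, 0, 0], 0.33],
  [[1, -2, 20], [0, 0, 0], 0.33],
  [[1, -2, 40], [0, 0, 0], 0.33],
  [[1, -2, 60], [0, 0, 0], 0.33],
  [[1, -2, 80], [0, 0, 0], 0.33],
  [[1, -2, 95], [0, 0, 0], 0.33],
  [[1, -2, 105], [0, 0, 0], 0.33],
  [[1, -2, 112], [0, 0, 0], 0.33],
  [[1, -2, 115], [0, 0, 0], 0.33],
  [[1, -2, 115], [0, 0, 0], 0.33],
  [[1, -2, 115], [0, 0, 0], 0.33],
])

```text
clock: 8.0
tool_pos: [0.4964, 0.2533, 0.0359]
orientation: [0.999, 0.037, 0.0, -0.0]
force: [-0.7, -0.1, -1.3]
gripper_width: 0.666
finger_force: 5.1
```

```bash
python3 - <<'E'
from h import *
show(); s,P=tongs()
s=snap("side"); save(cv2.resize(s["img"][190:320,90:270],None,fx=4,fy=4),"sd5.png")
E
```

```text
clk 8.0 tcp [0.4964 0.2533 0.0359] yaw 4.22 z [ 0.001  0.    -1.   ] w 56.6 ff 5.1 F [-0.7 -0.1 -1.3] q [0.39 0.66 1.77 0.   0.71 1.89]
blue [   0    0   40   96 2922] [0.5772 0.36   0.0185] [0.558 0.356 0.004] [0.598 0.374 0.026]
blue [155   0  25  26 464] [0.5922 0.2915 0.0369] [0.588 0.29  0.02 ] [0.599 0.296 0.041]
blue [335   0  26  28 496] [0.5969 0.229  0.0364] [0.593 0.225 0.018] [0.604 0.23  0.04 ]
blue-tool [   0    0   40   96 2922] [ 0.0882 -0.1003  0.0177] [ 0.07  -0.116  0.011] [ 0.11  -0.096  0.032]
blue-tool [155   0  25  26 464] [ 0.0983 -0.0308 -0.0007] [ 0.095 -0.035 -0.005] [ 0.105 -0.03   0.017]
blue-tool [335   0  26  28 496] [ 0.0983  0.0316 -0.0002] [ 0.094  0.031 -0.004] [0.105 0.036 0.018]
```

View pics/sd5.png

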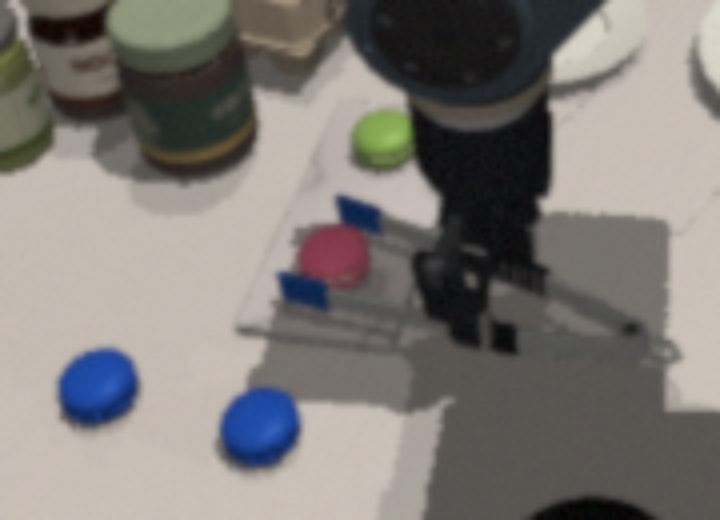

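The side view shows the macaron at (333,257), sitting between both blue tips. I'll lower 3 mm and squeeze.

>>> play_rows([
  [[0, 0, 2], [0, 0, 0], 0.33],
  [[0, 0, 3], [0, 0, 0], 0.33],
  [[0, 0, 3], [0, 0, 0], 0.25],
  [[0, 0, 3], [0, 0, 0], 0.2],
  [[0, 0, 3], [0, 0, 0], 0.15],
  [[0, 0, 3], [0, 0, 0], 0.1],
  [[0, 0, 3], [0, 0, 0], 0],
  [[0, 0, 3], [0, 0, 0], -0.2],
  [[0, 0, 3], [0, 0, 0], -0.4],
  [[0, 0, 3], [0, 0, 0], -0.4],
  [[0, 0, 3], [0, 0, 0], -0.4],
  [[0, 0, 3], [0, 0, 0], -0.4],
], force=23)

```text
clock: 9.1
tool_pos: [0.4961, 0.2532, 0.0323]
orientation: [0.999, 0.037, 0.0, -0.0]
force: [-0.8, -0.2, 1.0]
gripper_width: 0.557
finger_force: 24.2
```

```bash
python3 - <<'E'
from h import *
show(); s,P=tongs()
E
```

```text
clk 9.1 tcp [0.4961 0.2532 0.0323] yaw 4.23 z [ 0.  0. -1.] w 47.3 ff 24.2 F [-0.8 -0.2  1. ] q [0.39 0.67 1.77 0.   0.7  1.89]
blue [   0    0   35   95 2437] [0.5769 0.3592 0.0147] [0.558 0.355 0.004] [0.597 0.373 0.024]
blue [182   0  21  26 415] [0.5926 0.2826 0.0331] [0.589 0.282 0.013] [0.6   0.286 0.036]
blue [313   0  22  26 439] [0.5958 0.2375 0.0329] [0.592 0.233 0.015] [0.603 0.239 0.036]
blue-tool [   0    0   35   95 2437] [ 0.0883 -0.0996  0.0177] [ 0.071 -0.115  0.008] [ 0.109 -0.096  0.028]
blue-tool [182   0  21  26 415] [ 0.0984 -0.0222 -0.0007] [ 0.095 -0.026 -0.004] [ 0.106 -0.021  0.019]
blue-tool [313   0  22  26 439] [ 0.0983  0.023  -0.0005] [ 0.095  0.022 -0.004] [0.105 0.027 0.017]
```

The width is 47.3 mm at 24 N and the tips are about 44 mm apart, so the macaron is pinched. Lifting gently.

>>> play_rows([
  [[0, 0, -2], [0, 0, 0], -0.4],
  [[0, 0, -6], [0, 0, 0], -0.4],
  [[0, 0, -12], [0, 0, 0], -0.4],
  [[0, 0, -20], [0, 0, 0], -0.4],
  [[0, 0, -30], [0, 0, 0], -0.4],
  [[0, 0, -42], [0, 0, 0], -0.4],
  [[0, 0, -55], [0, 0, 0], -0.4],
  [[0, 0, -68], [0, 0, 0], -0.4],
  [[0, 0, -81], [0, 0, 0], -0.4],
  [[0, 0, -94], [0, 0, 0], -0.4],
  [[0, 0, -106], [0, 0, 0], -0.4],
  [[0, 0, -114], [0, 0, 0], -0.4],
  [[0, 0, -118], [0, 0, 0], -0.4],
  [[0, 0, -118], [0, 0, 0], -0.4],
  [[0, 0, -118], [0, 0, 0], -0.4],
])

```text
clock: 10.4
tool_pos: [0.4959, 0.2531, 0.1501]
orientation: [0.999, 0.037, -0.0, 0.0]
force: [0.6, 0.3, -1.5]
gripper_width: 0.55
finger_force: 24.0
```

```bash
cat >> h.py <<'E'
def pink():
    for c in ["wrist","side"]:
        s=snap(c); P=cloud(s); p,q,t=tool()
        hsv=cv2.cvtColor(s["img"],cv2.COLOR_RGB2HSV).astype(int);H,S,V=hsv[...,0],hsv[...,1],hsv[...,2]
        ok=(abs(P[...,2]-p[2])<.05)&(np.hypot(P[...,0]-p[0],P[...,1]-p[1])<.17)
        blobs(P,ok&(S>70)&((H>160)|(H<8)),"pink "+c)
    return s
E
python3 - <<'E'
from h import *
show(); s=pink(); save(cv2.resize(s["img"][150:300,90:290],None,fx=3.5,fy=3.5),"sd6.png")
E
```

```text
clk 10.4 tcp [0.4959 0.2531 0.1501] yaw 4.23 z [-0. -0. -1.] w 46.8 ff 24.0 F [ 0.6  0.3 -1.5] q [ 0.39  0.48  1.72 -0.    0.94  1.89]
pink wrist [ 204    0  107   41 3181] [0.5916 0.2599 0.1498] [0.585 0.242 0.134] [0.599 0.279 0.155]
pink side [158 211  19  15 202] [0.601  0.2648 0.1513] [0.586 0.237 0.13 ] [0.626 0.281 0.155]
```

View pics/sd6.png

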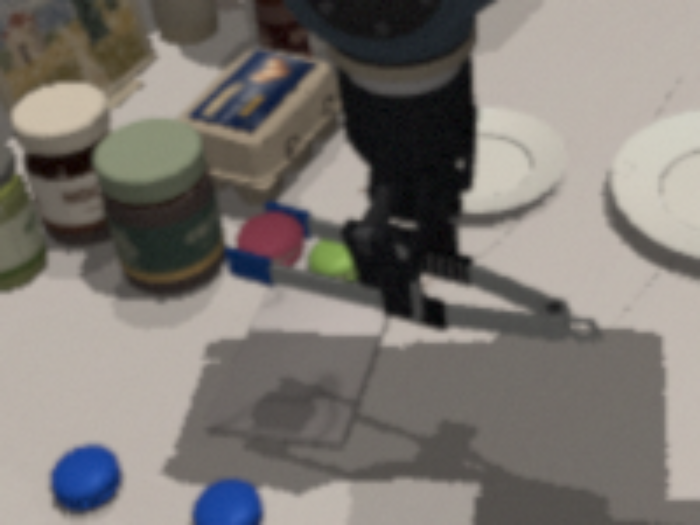

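The side view shows the macaron at (270,240), lifted and pinched between both tips. I'll carry it to the plate smoothly.

>>> play_rows([
  [[0, 3, 0], [0, 0, 0], -0.4],
  [[-1, 10, 0], [0, 0, 0], -0.4],
  [[-2, 21, 0], [0, 0, 0], -0.4],
  [[-3, 36, 0], [0, 0, 0], -0.4],
  [[-4, 54, 0], [0, 0, 0], -0.4],
  [[-6, 74, 0], [0, 0, 0], -0.4],
  [[-7, 95, 1], [0, 0, 0], -0.4],
  [[-9, 117, 2], [0, 0, 0], -0.4],
  [[-11, 139, 3], [0, 0, 0], -0.4],
  [[-13, 161, 5], [0, 0, 0], -0.4],
  [[-14, 183, 7], [0, 0, 0], -0.4],
  [[-16, 204, 9], [0, 0, 0], -0.4],
  [[-18, 224, 11], [0, 0, 0], -0.4],
  [[-19, 242, 12], [0, 0, 0], -0.4],
  [[-20, 257, 13], [0, 0, 0], -0.4],
  [[-21, 268, 14], [0, 0, 0], -0.4],
  [[-22, 275, 15], [0, 0, 0], -0.4],
  [[-22, 278, 15], [0, 0, 0], -0.4],
  [[-22, 278, 15], [0, 0, 0], -0.4],
  [[-22, 278, 15], [0, 0, 0], -0.4],
])

```text
clock: 12.17
tool_pos: [0.4945, -0.0254, 0.1353]
orientation: [0.999, 0.037, -0.0, -0.0]
force: [-0.7, 0.7, -1.4]
gripper_width: 0.551
finger_force: 24.0
```

>>> play_rows([
  [[0, 0, 0], [0, 0, 0], -0.4],
  [[0, 0, 0], [0, 0, 0], -0.4],
  [[0, 0, 0], [0, 0, 0], -0.4],
  [[0, 0, 0], [0, 0, 0], -0.4],
  [[0, 0, 0], [0, 0, 0], -0.4],
  [[0, 0, 0], [0, 0, 0], -0.4],
])

```text
clock: 12.67
tool_pos: [0.4946, -0.0256, 0.1353]
orientation: [0.999, 0.037, 0.0, 0.0]
force: [-0.4, -0.6, -0.7]
gripper_width: 0.552
finger_force: 24.0
```

```bash
python3 - <<'E'
from h import *
show(); s=pink(); P=cloud(s)
m=(P[...,2]>.006)&(P[...,2]<.025)&(abs(P[...,0]-.606)<.1)&(abs(P[...,1]+.02)<.1); blobs(P,m,"plate",100)
save(cv2.resize(s["img"][110:260,150:350],None,fx=3.5,fy=3.5),"sd7.png")
E
```

```text
clk 12.67 tcp [ 0.4946 -0.0256  0.1353] yaw 4.24 z [ 0. -0. -1.] w 46.9 ff 24.0 F [-0.4 -0.6 -0.7] q [-0.15  0.41  1.89  0.    0.84  1.35]
pink wrist [ 204    0  107   41 3166] [ 0.5904 -0.0189  0.135 ] [ 0.584 -0.037  0.12 ] [0.597 0.001 0.14 ]
pink side [217 158  15  10 102] [ 0.6008 -0.0147  0.1369] [ 0.586 -0.042  0.122] [0.626 0.002 0.141]
plate [203 181  48  30 920] [ 0.6074 -0.0222  0.012 ] [ 0.529 -0.091  0.006] [0.674 0.06  0.021]
```

View pics/sd7.png

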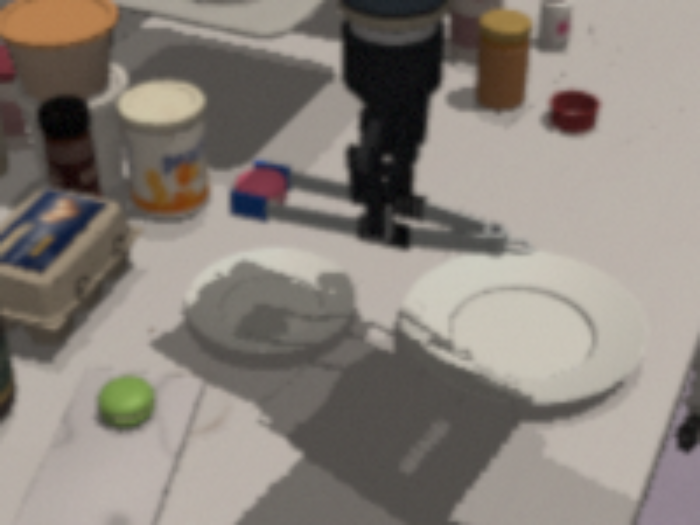

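The macaron is at (260,185), pinched between both tips. It measures about (0.606, -0.018, 0.126), over the small plate's centre at (0.607, -0.02), and it is holding still. Everything else is in place.

```bash
python3 -c "
from h import *
print(workorder.hand_in()); show()"
```

```text
the job is handed in; nothing more can be done
None
the job is handed in; nothing more can be done
```

I handed the job in at about 13 s with the tongs holding the pink macaron about 125 mm above the middle of the small white plate; the hand-in returned no verdict.

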